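# Wind a plaster mould tight in the bench clamp

## Robot

A 6-joint arm with a two-finger parallel gripper is mounted at the origin on the work surface. World frame = base frame: x ahead of the robot, y to its left, z up, the work surface at z = 0. Lengths are in mm, angles in rad, forces in N, time in s.
With the tool pointing down it reaches from about 275 to 1000 mm from the base axis. Payload 8.4 kg.
Tool frame: the origin (TCP) lies at the very end of the fingers, on their centre line; the grasp point (between the pads) lies 19 mm behind it; z points along the fingers, y is the line along which they close (so a half turn about z gives the same grasp; the last joint's range is limited). The gripper opens to 85 mm and grips with 20 to 120 N. Pads are 22 mm wide; open, the fingers measure 114 mm over their backs; the gripper's body (76 mm by 85 mm) begins 54 mm behind the grasp point. The pads swing forward as they close: fully open they stand 13 mm farther back than shut.
Start: joints at [-1.27, 0.353, 1.633, -0, 1.155, -0.002], TCP at [186.37, -596.569, 231.281] pointing down, gripper open.
Joint ranges: [-2.63, 2.63], [-0.92, 2.1], [0.06, 2.66], [-1.3, 4.44], [0, 2.69], [-3.02, 3.02]. Speed limits (rad/s): [2.22, 2.22, 2.79, 3.14, 3.14, 3.14].

## Interface

Orientations are given as [roll, pitch, yaw] about the fixed x, y, z axes, in that order (R = Rz(yaw) Ry(pitch) Rx(roll)).
In Python, from rig import r, vision gives the robot as it stands. The module is installed in compiled form; this text tells all that it offers.
- The arm moves only by the tool play_rows, never from a script. Its argument "steps" is a list of rows, each an object with "delta_pos": the shift along the tool's x, y, z in cm, a list of three; "yaw": the turn about the tool's z in rad; "jaw": the opening in per cent of the stroke, from 0 (shut) to 100 (fully open). A call has exactly 8 rows; each row is the pose to reach, as a shift and turn from the pose commanded when the call began, along the tool's axes at that moment; what a row does not reach only later rows make up. A row lasts 1/10 s, in which the tool goes at most 50 mm and 8.59 degrees, less where a joint would pass 70% of its speed; a pose out of reach is approached as far as the arm can. A call with a gripper value outside its range is refused whole. The fingers move at their own pace and stop on an object; "grip_force" is the grip in N (left out, the last holds). Time passes only in rows, so rows that repeat a pose let the fingers close, or fill a call up. It gives the time, the measured TCP pose, the force, the opening and the grip force at its end, in the units of the state.
- r.sense(): the state, without advancing time (a new reading comes with each control period).
- vision.grab_frame(name): name is "side" or "top" or "wrist"; returns (picture, depth): 420x560x3 uint8, red, green, blue; 420x560 float32, mm along the optical axis (not along the pixel's ray), 0 where there is no reading.
- vision.calibration(name): a dict with "mtx" (3x3 intrinsics, pixels), "extrinsics" (4x4, takes a point from camera to world coordinates). Camera axes: x right, y down, z forward; pixel columns grow to the right and rows downward; lengths in mm; the calibration is good to about 2 mm. A picture is of the moment at which its call begins: read the wrist's pose just before it. calibration takes no time and is no camera call; for the wrist camera it gives the pose at the moment of the call.
- r.sign_off(): hands the job in; it is judged then, once.
Trained networks look in the newest picture that a camera, given by its name, has taken for a name from the list of things; names that differ only in an ending like _2 or _b are one class to them, and where a whole thing is asked for, a point or a joint stands for the part that bears it (a point fixed in the world has none). Each returns a list of dicts, best first, with "conf" (0 to 1); they miss things now and then, are a little off and sometimes report something else, mostly with a low value. They report only what shows in the picture. A call takes as long as a camera call. They do not tell look-alikes from the thing itself.
- vision.cut_out(camera, thing): "region" (420x560 bool, what is visible of it) and "uv" ([column, row] in pixels, amid what is visible of it).
- vision.landmark_of(camera, thing): "uv" ([column, row] in pixels: a listed point, or the origin of a listed thing).
The state is a dict: "clock": time; "qpos": joint angles; "qvel": joint speeds; "joint_efforts": joint torques, N m; "eef_pos": TCP position; "tcp_rot": TCP orientation; "contact_force": force on the tool from outside, world axes, zero at the start; "wrist_torque": the same for the moment, N m; "opening": opening from 0.0 (shut) to 1.0 (fully open); "grasp_force": force on a finger pad.
Only numpy, scipy, OpenCV 4.12 (cv2) and the standard library are available. Lean on these libraries where they do the work, as an engineer would, in place of code of your own. Each camera call takes 0.05 s, during which the arm holds its last target. There are 200 camera calls.

## Task

Slide the closed plaster mould along the bed of the clamp, in under the hood, until it comes up against the hidden stop. Then wind the crank clockwise, about three full turns, until the sprung jaw pad has closed on the mould, pinned it against the fence and is clearly pushed back on its springs. Keep the crank down on its square shaft end all the while, and let go of everything when you are done.

Things in the scene. Friction and masses are not known exactly. Their poses are not given: they have to be found in the camera images.
- clamp: fixed mould clamp; aluminium bed plate 275 x 345 mm, 12 mm thick, on the table, spanning x -150 to 125 and y -245 to 100 mm from its origin, which is at table height. Its x axis is the way the mould slides in (away from the robot), y left, z up. The mould's lane lies between the fence (left) and the moving jaw (right); the grey hood covers the lane's far end.
- hood_mouth (a point): middle of the near edge of the hood's roof (6 mm thick, underside 80 and top 86 mm above the table), at clamp x = 55 mm. The hood is 135 mm wide inside, open towards the robot, closed at the back at clamp x = 112 mm.
- fence_end (a point): near upper edge of the upright fence's inner face, 74 mm above the table; the face runs along clamp y = 75 mm, from clamp x = -30 to 118 mm
- mould: the closed two-part plaster mould, an off-white block 120 (x) x 70 (y) x 60 (z) mm, 0.35 to 0.6 kg, sliding at 2 to 8 N; a dark seam along the middle of its top, loose on the bed plate. Origin at the centre of its underside. It starts in the lane in front of the hood, its own x axis roughly along the clamp's x, with its tail towards the robot.
- mould_nose (a point): centre of the mould's far end face (+60 mm along mould x, 30 mm above its underside)
- mould_tail (a point): centre of the mould's near end face (-60 mm along mould x, 30 mm above its underside), the face to push on
- depth_stop: the rigid steel stop across the lane under the hood, not visible; 120 mm wide, 50 mm high. Its x axis is the clamp's x; origin at the middle of the lower edge of the face that the mould's nose must meet. It is set 75 to 95 mm along the clamp's x, so the mould has 65 to 100 mm of sliding and must be felt home.
- drive_shaft (a joint): turn of the vertical 20 mm square shaft, rad; grows clockwise as seen from above and winds the jaw in, 18 mm a turn (6.283 rad). It stays where it is left. It starts between 0 and 4 and has its own end stop at 22.7, which can safely be wound up to. 2 to 4 N at the handle turns it.
- shaft_top (a point): centre of the top of the square shaft end, on the turning axis, 117 mm above the table; clamp x = -30, y = -190 mm. It stands on a grey gearbox, clamp x -75 to 50, y -235 to -145, top at 77 mm.
- crank (a joint): how far the crank has ridden up on the square shaft end, m; 0 is fully down. The crank is only pushed on, 26 mm deep, not fastened: it lifts if the handle is pulled up. Hub 38 mm square, its arm 12 mm thick with its top 95 mm above the table.
- crank_grip (a point): middle of the crank's upright wooden sleeve: 26 mm diameter, 60 mm tall, from 101 to 161 mm above the table (this point at 131 mm), 65 mm from the shaft's axis. The sleeve turns freely on its pin, so it can be held without turning the hand, or pushed round.
- jaw (a joint): travel of the jaw (80 mm long, clamp x -30 to 50, 15 to 71 mm above the table) towards the fence, m: 0.018 x shaft turns. The pad face meets a mould that lies against the fence at 0.055; the shaft's end stop comes at 0.065, with the pad pushed back 10 mm. The jaw cannot be pushed by hand, only wound.
- jaw_pad: the black rubber pad, 80 (x) x 10 (y) x 50 (z) mm, carried on springs (3 N/mm, 11.5 mm of give) on the jaw; its origin is the centre of the face that presses on the mould. Its axes are the clamp's.
Not all that is in view belongs to the job. Leave any pink look-alike of the mould alone.

How it is judged:
By the outcome, as a careful person would: the job done as asked, in the order asked, and still so for the second after the job is handed in, with the robot touching nothing.
It also fails if it takes over 69 s, if anything falls off the work surface, if the arm or the gripper's body presses on something with over 40 N, if the wrist force passes 120 N, or if a joint passes its speed limit or range.

## Working session

There is one attempt and no reset: what is moved stays moved. The work goes in short steps, Python scripts to look and compute and a tool call to move; the robot and the scene stay as the last step left them, time stands still between calls to the robot, and variables do not carry over. Pictures are saved under pics/ and viewed, at most 10 in all, crops included, and the job is handed in when it is done.

Besides the shell and the picture viewer there is one more tool, called after "Request:" as name(argument=value, ...) on one line, values as JSON. play_rows: Moves the arm, as the interface text tells. Its arguments: {"type":"object","properties":{"steps":{"type":"array"},"grip_force":{"type":"number"}},"required":["steps"]}

```bash
mkdir -p pics; cat > h.py <<'E'
from rig import r, vision
import numpy as np, cv2
def ray(cam,uv,z):
    c=vision.calibration(cam);K=np.array(c["mtx"]);T=np.array(c["extrinsics"])
    d=T[:3,:3]@np.linalg.solve(K,[uv[0],uv[1],1.]);o=T[:3,3]
    return o+d*(z-o[2])/d[2]
def save(cam,n):
    p,d=vision.grab_frame(cam);cv2.imwrite(f"pics/{n}.png",p[:,:,::-1]);return p,d
E
python3 - <<'E'
from h import *
s=r.sense();print(s["clock"],s["eef_pos"],s["tcp_rot"],s["contact_force"],s["opening"])
a,_=save("top","t0");b,_=save("side","s0")
Z=dict(hood_mouth=86,fence_end=74,shaft_top=117,crank_grip=131,mould_nose=42,mould_tail=42,mould=12)
for cam in("top","side"):
  for n,z in Z.items():
    for q in vision.landmark_of(cam,n)[:3]: print(cam,n,round(q["conf"],2),np.round(q["uv"]),np.round(ray(cam,q["uv"],z),1))
E
```

```text
0.0 [ 186.25990344 -596.10028773  230.58922577] [-3.14024772e+00 -4.51783999e-05  3.02793965e-01] [ 1.50632426 -0.25130888  0.37485466] 1.0005685846846344
top hood_mouth 0.94 [253. 208.] [610.5  50.6  86. ]
top fence_end 0.84 [220. 234.] [542.3 140.3  74. ]
top fence_end 0.44 [236. 264.] [460.7  96.9  74. ]
top shaft_top 0.55 [321. 247.] [ 502.2 -127.7  117. ]
top crank_grip 0.48 [328. 224.] [ 561.2 -145.4  131. ]
top mould_nose 0.84 [193. 301.] [359.2 221.2  42. ]
top mould_nose 0.82 [241. 230.] [553.   86.9  42. ]
top mould_nose 0.8 [399. 292.] [ 374.5 -348.4   42. ]
top mould_tail 0.97 [162. 325.] [294.1 305.9  42. ]
top mould_tail 0.8 [367. 325.] [ 287.4 -257.5   42. ]
top mould_tail 0.75 [233. 264.] [457.9 108.4  42. ]
top mould 0.86 [180. 313.] [323.4 263.1  12. ]
top mould 0.74 [381. 314.] [ 312.8 -302.6   12. ]
top mould 0.68 [243. 246.] [507.  84.  12.]
side hood_mouth 0.68 [256. 214.] [611.1  51.7  86. ]
side hood_mouth 0.57 [256. 241.] [532.  137.7  86. ]
side fence_end 0.77 [254. 244.] [539.9 137.8  74. ]
side shaft_top 0.97 [331. 192.] [ 502.9 -119.4  117. ]
side crank_grip 0.59 [318. 176.] [ 564.7 -145.   131. ]
side mould_nose 0.94 [290. 312.] [351.3 231.6  42. ]
side mould_nose 0.66 [197. 185.] [886.2   3.2  42. ]
side mould_nose 0.62 [414. 203.] [ 363.6 -331.8   42. ]
side mould_tail 0.85 [229. 192.] [790.5 -32.9  42. ]
side mould_tail 0.82 [294. 262.] [451.3  94.5  42. ]
side mould_tail 0.7 [293. 353.] [275.2 317.   42. ]
side mould 0.92 [288. 342.] [317.5 277.8  12. ]
side mould 0.83 [215. 200.] [824.2  -9.3  12. ]
side mould 0.77 [419. 224.] [ 322.2 -293.6   12. ]
```

View pics/t0.png

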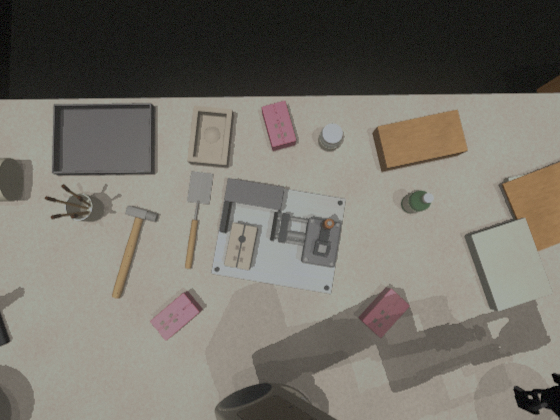

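View pics/s0.png

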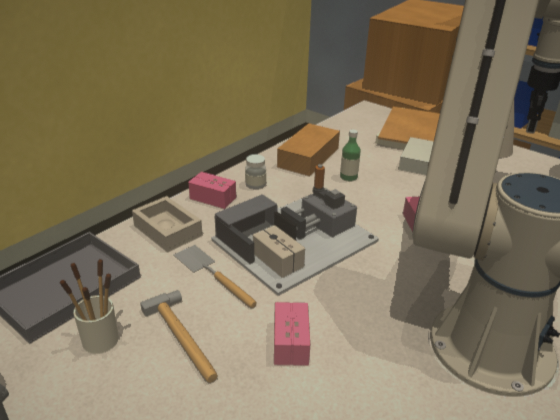

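The top view shows the clamp at about (280,235), with the mould at (241,245) on its bed, the crank knob at (328,224) and pink look-alikes at (178,315), (385,312) and (278,125). The side view agrees. The clamp yaw is about -0.145 rad and its origin is near (560,60). I'll move above it next.

Request:
play_rows(steps=[{"delta_pos": [20, -28, -5], "yaw": 0.448, "jaw": 60}, {"delta_pos": [20, -28, -5], "yaw": 0.448, "jaw": 60}, {"delta_pos": [20, -28, -5], "yaw": 0.448, "jaw": 60}, {"delta_pos": [20, -28, -5], "yaw": 0.448, "jaw": 60}, {"delta_pos": [20, -28, -5], "yaw": 0.448, "jaw": 60}, {"delta_pos": [20, -28, -5], "yaw": 0.448, "jaw": 60}, {"delta_pos": [20, -28, -5], "yaw": 0.448, "jaw": 60}, {"delta_pos": [20, -28, -5], "yaw": 0.448, "jaw": 60}])

```text
clock: 1.6
eef_pos: [294.9, -265.6, 282.2]
tcp_rot: [-3.141, -0.002, -0.141]
contact_force: [0.7, -0.2, 0.3]
opening: 0.604
grasp_force: 0.0
```

Request:
play_rows(steps=[{"delta_pos": [5.7, -33.8, 0], "yaw": 0, "jaw": 60}, {"delta_pos": [5.7, -33.8, 0], "yaw": 0, "jaw": 60}, {"delta_pos": [5.7, -33.8, 0], "yaw": 0, "jaw": 60}, {"delta_pos": [5.7, -33.8, 0], "yaw": 0, "jaw": 60}, {"delta_pos": [5.7, -33.8, 0], "yaw": 0, "jaw": 60}, {"delta_pos": [5.7, -33.8, 0], "yaw": 0, "jaw": 60}, {"delta_pos": [5.7, -33.8, 0], "yaw": 0, "jaw": 60}, {"delta_pos": [5.7, -33.8, 0], "yaw": 0, "jaw": 60}])

```text
clock: 2.4
eef_pos: [400.7, 60.4, 281.5]
tcp_rot: [-3.14, -0.001, -0.14]
contact_force: [-0.6, -0.2, 0.4]
opening: 0.599
grasp_force: 0.0
```

```bash
cat > look.py <<'E'
from h import *
import sys
s=r.sense();print(s["clock"],np.round(s["eef_pos"],1),np.round(s["tcp_rot"],3))
save("wrist",sys.argv[1])
Z=dict(hood_mouth=86,fence_end=74,shaft_top=117,crank_grip=131,mould_nose=42,mould_tail=42)
for cam in["wrist"]:
  for n,z in Z.items():
    for q in vision.landmark_of(cam,n)[:2]: print(cam,n,round(q["conf"],2),np.round(q["uv"]),np.round(ray(cam,q["uv"],z),1))
for q in vision.cut_out("wrist","mould")[:2]:
    g=q["region"].astype(np.uint8);c=max(cv2.findContours(g,0,2)[0],key=cv2.contourArea)
    print("mould cut",round(q["conf"],2),[np.round(ray("wrist",p,72)[:2]).tolist() for p in cv2.boxPoints(cv2.minAreaRect(c))])
E
python3 look.py w1
```

```text
2.4 [400.7  60.4 281.5] [-3.14e+00 -1.00e-03 -1.40e-01]
wrist fence_end 0.92 [182.  30.] [545.2 122.6  74. ]
wrist shaft_top 0.97 [500.  39.] [ 494.2 -136.9  117. ]
wrist shaft_top 0.62 [242.   4.] [548.2  62.8 117. ]
wrist mould_nose 0.69 [239.   4.] [565.6  69.   42. ]
wrist mould_nose 0.62 [152. 224.] [358.1 211.4  42. ]
wrist mould_tail 0.9 [ 98. 286.] [286.7 300.1  42. ]
wrist mould_tail 0.59 [240. 131.] [447.7  90.1  42. ]
mould cut 0.79 [[316.0, 317.0], [406.0, 208.0], [354.0, 167.0], [256.0, 276.0]]
mould cut 0.77 [[366.0, -198.0], [361.0, -230.0], [292.0, -237.0], [297.0, -203.0]]
```

View pics/w1.png

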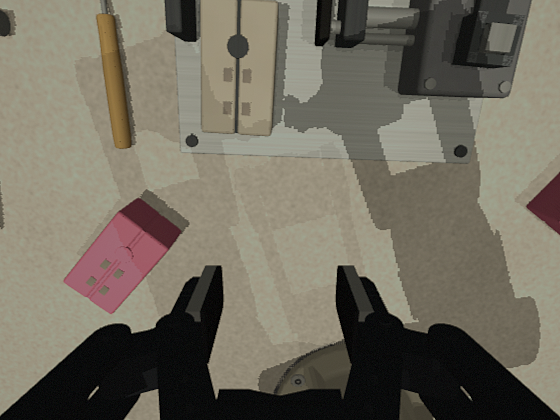

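The wrist view shows the mould top with its tail edge from (202,132) to (274,136), the near edge of the bed from (180,153) to (475,163), the fence end at (182,38) and the jaw at (330,25). I'll work out these positions now.

```bash
python3 - <<'E'
from h import *
for n,uv,z in [("bedL",(180,153),12),("bedR",(475,163),12),("tailL",(202,132),72),("tailR",(274,136),72),("noseL~",(203,0),72),("noseR",(281,0),72),("fence in",(196,38),74),("fence out",(168,36),74),("jawpad L",(317,44),65),("jawpad R",(329,46),65)]:
    print(n,np.round(ray("wrist",uv,z),1))
print(np.array(vision.calibration("wrist")["extrinsics"]).round(2))
for uv,z in[((212,235),74),((221,236),74)]: pass
p,d=vision.grab_frame("wrist")
T=vision.calibration("wrist");K=T["mtx"];E=np.array(T["extrinsics"])
for uv in[(220,100),(300,120),(190,15),(480,90),(500,40)]:
    q=np.linalg.solve(K,[*uv,1])*d[uv[1],uv[0]];print(uv,(E[:3,:3]@q+E[:3,3]).round(1))
E
```

```text
bedL [430.3 168.9  12. ]
bedR [ 366.9 -176.2   12. ]
tailL [454.6 124.2  72. ]
tailR [440.2  54.3  72. ]
noseL~ [566.7  98.5  72. ]
noseR [556.5  30.2  72. ]
fence in [537.5 111.   74. ]
fence out [542.8 135.7  74. ]
jawpad L [517.3   1.8  65. ]
jawpad R [514.   -9.1  65. ]
[[-1.5000e-01 -9.4000e-01 -3.1000e-01  4.7947e+02]
 [-9.9000e-01  1.4000e-01  5.0000e-02  4.3750e+01]
 [ 0.0000e+00  3.2000e-01 -9.5000e-01  4.2374e+02]
 [ 0.0000e+00  0.0000e+00  0.0000e+00  1.0000e+00]]
(220, 100) [481.6 100.6  72.9]
(300, 120) [447.   24.   11.3]
(190, 15) [570.2 124.6  11.5]
(480, 90) [ 454.3 -144.7   75.6]
(500, 40) [ 493.3 -136.1  118.2]
```

Request:
play_rows(steps=[{"delta_pos": [0.6, -3.6, 5], "yaw": 0.041, "jaw": 40}, {"delta_pos": [0.6, -3.6, 10], "yaw": 0.041, "jaw": 40}, {"delta_pos": [0.6, -3.6, 15], "yaw": 0.041, "jaw": 40}, {"delta_pos": [0.6, -3.6, 19], "yaw": 0.041, "jaw": 40}, {"delta_pos": [0.6, -3.6, 22], "yaw": 0.041, "jaw": 40}, {"delta_pos": [0.6, -3.6, 24], "yaw": 0.041, "jaw": 40}, {"delta_pos": [0.6, -3.6, 25], "yaw": 0.041, "jaw": 40}, {"delta_pos": [0.6, -3.6, 25], "yaw": 0.041, "jaw": 40}])

```text
clock: 3.65
eef_pos: [409.7, 90.8, 30.5]
tcp_rot: [3.141, 0.002, -0.187]
contact_force: [0.3, -0.2, 0.8]
opening: 0.403
grasp_force: 0.0
```

Request:
play_rows(steps=[{"delta_pos": [0.5, -0.5, 0], "yaw": 0, "jaw": 40}, {"delta_pos": [1.2, -0.5, 0], "yaw": 0, "jaw": 40}, {"delta_pos": [2.0, -0.5, 0], "yaw": 0, "jaw": 40}, {"delta_pos": [3.0, -0.5, 0], "yaw": 0, "jaw": 40}, {"delta_pos": [4.0, -0.5, 0], "yaw": 0, "jaw": 40}, {"delta_pos": [5.0, -0.5, 0], "yaw": 0, "jaw": 40}, {"delta_pos": [6.0, -0.5, 0], "yaw": 0, "jaw": 40}, {"delta_pos": [7.0, -0.5, 0], "yaw": 0, "jaw": 40}])

```text
clock: 4.45
eef_pos: [479.8, 83.0, 31.8]
tcp_rot: [3.141, 0.002, -0.186]
contact_force: [-6.7, 1.0, 11.7]
opening: 0.402
grasp_force: 3.1
```

Request:
play_rows(steps=[{"delta_pos": [0.4, 0, 0], "yaw": 0, "jaw": 40}, {"delta_pos": [0.8, 0, 0], "yaw": 0, "jaw": 40}, {"delta_pos": [1.1, 0, 0], "yaw": 0, "jaw": 40}, {"delta_pos": [1.4, 0, 0], "yaw": 0, "jaw": 40}, {"delta_pos": [1.6, 0, 0], "yaw": 0, "jaw": 40}, {"delta_pos": [1.8, 0, 0], "yaw": 0, "jaw": 40}, {"delta_pos": [1.9, 0, 0], "yaw": 0, "jaw": 40}, {"delta_pos": [2.0, 0, 0], "yaw": 0, "jaw": 40}])

```text
clock: 5.25
eef_pos: [499.2, 79.4, 31.8]
tcp_rot: [3.141, 0.002, -0.187]
contact_force: [-7.4, 1.2, 11.7]
opening: 0.4
grasp_force: 3.0
```

```bash
python3 look.py w2; python3 -c "
from h import *
s=r.sense();print(s['contact_force'],s['wrist_torque'])"
```

```text
5.25 [499.2  79.4  31.8] [ 3.141e+00  2.000e-03 -1.870e-01]
wrist hood_mouth 0.3 [464. 107.] [567.9  20.9  86. ]
wrist hood_mouth 0.21 [ 97. 246.] [549.6 121.3  86. ]
wrist fence_end 0.87 [ 96. 244.] [545.9 129.1  74. ]
mould cut 0.69 [[610.0, 103.0], [597.0, 36.0], [505.0, 45.0], [522.0, 134.0]]
[-6.54161256  0.96467732  8.92716932] [0.35863111 0.72929879 0.06008565]
```

View pics/w2.png

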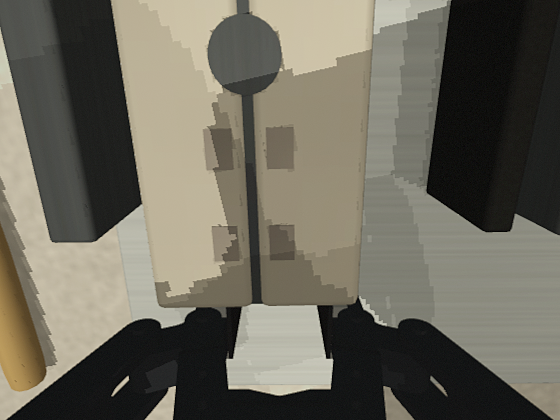

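The wrist view shows both fingers square against the tail at rows 300–310, and the mould clear of the fence on the left and the pad on the right. I'll go on feeling for the stop.

Request:
play_rows(steps=[{"delta_pos": [0.2, 0, 0], "yaw": 0, "jaw": 40}, {"delta_pos": [0.4, 0, 0], "yaw": 0, "jaw": 40}, {"delta_pos": [0.6, 0, 0], "yaw": 0, "jaw": 40}, {"delta_pos": [0.8, 0, 0], "yaw": 0, "jaw": 40}, {"delta_pos": [0.9, 0, 0], "yaw": 0, "jaw": 40}, {"delta_pos": [1.0, 0, 0], "yaw": 0, "jaw": 40}, {"delta_pos": [1.1, 0, 0], "yaw": 0, "jaw": 40}, {"delta_pos": [1.2, 0, 0], "yaw": 0, "jaw": 40}])

```text
clock: 6.45
eef_pos: [511.0, 77.2, 31.9]
tcp_rot: [3.141, 0.002, -0.186]
contact_force: [-6.6, 0.7, 10.0]
opening: 0.396
grasp_force: 2.9
```

Request:
play_rows(steps=[{"delta_pos": [0.1, 0, 0], "yaw": 0, "jaw": 40}, {"delta_pos": [0.2, 0, 0], "yaw": 0, "jaw": 40}, {"delta_pos": [0.3, 0, 0], "yaw": 0, "jaw": 40}, {"delta_pos": [0.4, 0, 0], "yaw": 0, "jaw": 40}, {"delta_pos": [0.5, 0, 0], "yaw": 0, "jaw": 40}, {"delta_pos": [0.6, 0, 0], "yaw": 0, "jaw": 40}, {"delta_pos": [0.7, 0, 0], "yaw": 0, "jaw": 40}, {"delta_pos": [0.8, 0, 0], "yaw": 0, "jaw": 40}])

```text
clock: 7.25
eef_pos: [518.9, 75.7, 31.9]
tcp_rot: [3.141, 0.002, -0.186]
contact_force: [-6.6, 0.6, 8.9]
opening: 0.401
grasp_force: 2.8
```

Request:
play_rows(steps=[{"delta_pos": [0.1, 0, 0], "yaw": 0, "jaw": 40}, {"delta_pos": [0.2, 0, 0], "yaw": 0, "jaw": 40}, {"delta_pos": [0.3, 0, 0], "yaw": 0, "jaw": 40}, {"delta_pos": [0.4, 0, 0], "yaw": 0, "jaw": 40}, {"delta_pos": [0.5, 0, 0], "yaw": 0, "jaw": 40}, {"delta_pos": [0.6, 0, 0], "yaw": 0, "jaw": 40}, {"delta_pos": [0.6, 0, 0], "yaw": 0, "jaw": 40}, {"delta_pos": [0.6, 0, 0], "yaw": 0, "jaw": 40}])

```text
clock: 8.05
eef_pos: [525.1, 74.6, 31.9]
tcp_rot: [3.142, 0.001, -0.186]
contact_force: [-5.5, 1.1, 9.0]
opening: 0.399
grasp_force: 2.4
```

Request:
play_rows(steps=[{"delta_pos": [0.1, 0, 0], "yaw": 0, "jaw": 40}, {"delta_pos": [0.2, 0, 0], "yaw": 0, "jaw": 40}, {"delta_pos": [0.3, 0, 0], "yaw": 0, "jaw": 40}, {"delta_pos": [0.4, 0, 0], "yaw": 0, "jaw": 40}, {"delta_pos": [0.4, 0, 0], "yaw": 0, "jaw": 40}, {"delta_pos": [0.4, 0, 0], "yaw": 0, "jaw": 40}, {"delta_pos": [0.4, 0, 0], "yaw": 0, "jaw": 40}, {"delta_pos": [0.4, 0, 0], "yaw": 0, "jaw": 40}])

```text
clock: 8.85
eef_pos: [525.5, 74.3, 31.8]
tcp_rot: [3.141, 0.007, -0.186]
contact_force: [-18.8, 6.6, 21.4]
opening: 0.398
grasp_force: 7.6
```

The stop is felt: the tool stalled and the force tripled. Now I'll back off, go up and cross to the crank.

Request:
play_rows(steps=[{"delta_pos": [-1, 0, 0], "yaw": 0, "jaw": 40}, {"delta_pos": [-4, 0, 0], "yaw": 0, "jaw": 40}, {"delta_pos": [-7, 0, 0], "yaw": 0, "jaw": 40}, {"delta_pos": [-8, 0, -5], "yaw": 0, "jaw": 60}, {"delta_pos": [-8, 0, -10], "yaw": 0, "jaw": 80}, {"delta_pos": [-8, 0, -15], "yaw": 0, "jaw": 80}, {"delta_pos": [-8, 0, -20], "yaw": 0, "jaw": 80}, {"delta_pos": [-8, 3, -24], "yaw": 0, "jaw": 80}])

```text
clock: 9.65
eef_pos: [446.6, 61.0, 274.4]
tcp_rot: [-3.139, -0.004, -0.184]
contact_force: [1.5, -0.3, -0.7]
opening: 0.798
grasp_force: 0.0
```

Request:
play_rows(steps=[{"delta_pos": [4, 17, -2], "yaw": 0, "jaw": 80}, {"delta_pos": [4, 17, -2], "yaw": 0, "jaw": 80}, {"delta_pos": [4, 17, -2], "yaw": 0, "jaw": 80}, {"delta_pos": [4, 17, -2], "yaw": 0, "jaw": 80}, {"delta_pos": [4, 17, -2], "yaw": 0, "jaw": 80}, {"delta_pos": [4, 17, -2], "yaw": 0, "jaw": 80}, {"delta_pos": [4, 17, -2], "yaw": 0, "jaw": 80}, {"delta_pos": [4, 17, -2], "yaw": 0, "jaw": 80}])

```text
clock: 10.45
eef_pos: [452.8, -113.7, 290.5]
tcp_rot: [-3.141, 0.0, -0.185]
contact_force: [-0.1, -0.6, 0.4]
opening: 0.803
grasp_force: 0.0
```

```bash
python3 look.py w3; python3 - <<'E'
from h import *
for q in vision.cut_out("wrist","crank_grip")[:2]:print(q["conf"],q["uv"],ray("wrist",q["uv"],131))
E
```

```text
10.45 [ 452.8 -113.7  290.5] [-3.141  0.    -0.185]
wrist hood_mouth 0.82 [70. 35.] [616.2  46.8  86. ]
wrist fence_end 0.6 [ 24. 131.] [544.5 130.1  74. ]
wrist shaft_top 0.6 [286. 131.] [ 500.6 -129.6  117. ]
wrist crank_grip 0.81 [295.  48.] [ 563.4 -147.6  131. ]
wrist mould_nose 0.85 [ 43. 284.] [361.8 208.9  42. ]
wrist mould_nose 0.82 [484. 199.] [ 372.6 -343.7   42. ]
wrist mould_tail 0.85 [  0. 340.] [292.2 299.   42. ]
wrist mould_tail 0.8 [ 91. 122.] [541.4  77.   42. ]
mould cut 0.74 [[628.0, 97.0], [623.0, 5.0], [532.0, 20.0], [536.0, 121.0]]
mould cut 0.72 [[327.0, 310.0], [422.0, 185.0], [364.0, 145.0], [258.0, 271.0]]
```

View pics/w3.png

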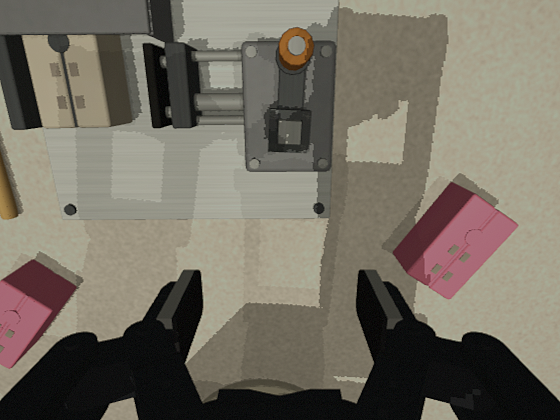

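This view shows the shaft top at (289,131), the knob's top centre near (297,46), the near edge of the bed from (62,219) to (330,217), and the mould tail under the hood's front at row 128. The pad is at (150,85), still well clear of the mould.

```bash
python3 - <<'E'
from h import *
for n,uv,z in [("bedL",(62,219),12),("bedR",(329,218),12),("shaft",(289,131),117),("knobtop",(297,46),161),("tailL",(35,129),72),("tailR",(112,127),72),("hoodedgeR",(150,35),86)]:
    print(n,np.round(ray("wrist",uv,z),1))
p,d=vision.grab_frame("wrist")
hsv=cv2.cvtColor(p,cv2.COLOR_RGB2HSV);m=(hsv[:,:,0]<25)&(hsv[:,:,1]>110);m[:10]=0;m[90:]=0;m[:,:240]=0;m[:,350:]=0
T=vision.calibration("wrist");E=np.array(T["extrinsics"]);v,u=np.nonzero(m|0>0)
q=np.linalg.solve(T["mtx"],np.stack([u,v,np.ones_like(u)]))*d[v,u];w=(E[:3,:3]@q+E[:3,3:]).T
t=w[w[:,2]>155];print(len(w),len(t),t.mean(0),t.min(0),t.max(0))
v,u=np.mgrid[115:150,272:310];v=v.ravel();u=u.ravel()
q=np.linalg.solve(T["mtx"],np.stack([u,v,np.ones_like(u)]))*d[v,u];w=(E[:3,:3]@q+E[:3,3:]).T
t=w[(w[:,2]>112)&(w[:,2]<122)];print(len(t),t.mean(0),t.min(0),t.max(0))
E
```

```text
bedL [433.7 172.5  12. ]
bedR [ 371.4 -164.6   12. ]
shaft [ 499.7 -132.4  117. ]
knobtop [ 561.6 -148.1  161. ]
tailL [544.7 119.6  72. ]
tailR [532.1  42.3  72. ]
hoodedgeR [602.9 -24.9  86. ]
895 770 [ 561.00508983 -146.0390969   162.20928808] [ 532.82188209 -158.81349042  155.37836696] [ 573.61231115 -129.45895497  433.0397822 ]
521 [ 498.89201836 -132.03717979  116.68023634] [ 486.80695911 -143.73562531  112.60307245] [ 510.56431341 -120.03125402  119.58059946]
```

Request:
play_rows(steps=[{"delta_pos": [4, 0.5, 2], "yaw": 0, "jaw": 80}, {"delta_pos": [8, 1.0, 5], "yaw": 0, "jaw": 80}, {"delta_pos": [11.3, 1.3, 7], "yaw": 0, "jaw": 80}, {"delta_pos": [11.3, 1.3, 8], "yaw": 0, "jaw": 80}, {"delta_pos": [11.3, 1.3, 8], "yaw": 0, "jaw": 80}, {"delta_pos": [11.3, 1.3, 8], "yaw": 0, "jaw": 80}, {"delta_pos": [11.3, 1.3, 8], "yaw": 0, "jaw": 80}, {"delta_pos": [11.3, 1.3, 8], "yaw": 0, "jaw": 80}])

```text
clock: 11.75
eef_pos: [561.4, -148.4, 212.0]
tcp_rot: [3.141, -0.002, -0.186]
contact_force: [0.4, -0.4, -0.8]
opening: 0.803
grasp_force: 0.0
```

```bash
python3 look.py w4; python3 - <<'E'
from h import *
for q in vision.cut_out("wrist","crank_grip")[:1]:print(q["conf"],q["uv"])
E
```

```text
11.75 [ 561.4 -148.4  212. ] [ 3.141e+00 -2.000e-03 -1.860e-01]
wrist hood_mouth 0.78 [ 26. 179.] [615.3  44.   86. ]
wrist shaft_top 0.96 [271. 295.] [ 495.9 -129.4  117. ]
wrist crank_grip 0.79 [276. 221.] [ 560.7 -146.3  131. ]
wrist mould_nose 0.87 [  8. 399.] [372.2 203.7  42. ]
wrist mould_nose 0.86 [490. 320.] [ 377.6 -340.    42. ]
wrist mould_tail 0.76 [ 55. 250.] [539.2  78.6  42. ]
wrist mould_tail 0.67 [277. 218.] [ 530.9 -140.9   42. ]
mould cut 0.68 [[407.0, -261.0], [445.0, -287.0], [365.0, -367.0], [320.0, -343.0]]
mould cut 0.61 [[436.0, 160.0], [432.0, 142.0], [397.0, 158.0], [401.0, 176.0]]
0.78 [276.8, 219.9]
```

View pics/w4.png

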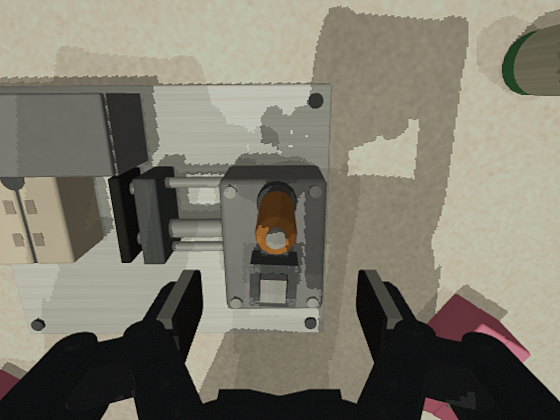

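The sleeve sits at (277,220), between the open fingers, and the shaft top is at (271,290). Descending and gripping.

Request:
play_rows(steps=[{"delta_pos": [0, -0.1, 4], "yaw": 0, "jaw": 80}, {"delta_pos": [0, -0.1, 7.5], "yaw": 0, "jaw": 80}, {"delta_pos": [0, -0.1, 9.5], "yaw": 0, "jaw": 80}, {"delta_pos": [0, -0.1, 9.5], "yaw": 0, "jaw": 0}, {"delta_pos": [0, -0.1, 9.5], "yaw": 0, "jaw": 0}, {"delta_pos": [0, -0.1, 9.5], "yaw": 0, "jaw": 0}, {"delta_pos": [0, -0.1, 9.5], "yaw": 0, "jaw": 0}, {"delta_pos": [0, -0.1, 9.5], "yaw": 0, "jaw": 0}], grip_force=25)

```text
clock: 13.0
eef_pos: [562.7, -147.6, 117.0]
tcp_rot: [3.141, -0.003, -0.186]
contact_force: [0.7, 1.0, 4.0]
opening: 0.3
grasp_force: 25.9
```

Request:
play_rows(steps=[{"delta_pos": [-0.2, 1.2, 0], "yaw": 0, "jaw": 0}, {"delta_pos": [-0.64, 2.45, 0], "yaw": 0, "jaw": 0}, {"delta_pos": [-1.3, 3.5, 0], "yaw": 0, "jaw": 0}, {"delta_pos": [-2.17, 4.47, 0], "yaw": 0, "jaw": 0}, {"delta_pos": [-3.2, 5.2, 0], "yaw": 0, "jaw": 0}, {"delta_pos": [-4.36, 5.75, 0], "yaw": 0, "jaw": 0}, {"delta_pos": [-5.6, 6.05, 0], "yaw": 0, "jaw": 0}, {"delta_pos": [-6.88, 6.1, 0], "yaw": 0, "jaw": 0}])

```text
clock: 13.8
eef_pos: [483.2, -195.0, 116.8]
tcp_rot: [-3.141, -0.003, -0.188]
contact_force: [4.9, 9.3, 6.7]
opening: 0.294
grasp_force: 26.6
```

Request:
play_rows(steps=[{"delta_pos": [-2.45, -0.7, 0], "yaw": 0, "jaw": 0}, {"delta_pos": [-4.47, -2.25, 0], "yaw": 0, "jaw": 0}, {"delta_pos": [-5.75, -4.45, 0], "yaw": 0, "jaw": 0}, {"delta_pos": [-6.1, -6.98, 0], "yaw": 0, "jaw": 0}, {"delta_pos": [-5.46, -9.43, 0], "yaw": 0, "jaw": 0}, {"delta_pos": [-3.93, -11.45, 0], "yaw": 0, "jaw": 0}, {"delta_pos": [-1.74, -12.73, 0], "yaw": 0, "jaw": 0}, {"delta_pos": [0.78, -13.08, 0], "yaw": 0, "jaw": 0}])

```text
clock: 14.6
eef_pos: [515.3, -67.7, 116.8]
tcp_rot: [3.14, -0.001, -0.184]
contact_force: [-5.5, -15.9, 6.4]
opening: 0.296
grasp_force: 27.5
```

Request:
play_rows(steps=[{"delta_pos": [2.45, 0.74, 0], "yaw": 0, "jaw": 0}, {"delta_pos": [4.47, 2.27, 0], "yaw": 0, "jaw": 0}, {"delta_pos": [5.75, 4.43, 0], "yaw": 0, "jaw": 0}, {"delta_pos": [6.1, 6.95, 0], "yaw": 0, "jaw": 0}, {"delta_pos": [5.46, 9.38, 0], "yaw": 0, "jaw": 0}, {"delta_pos": [3.93, 11.38, 0], "yaw": 0, "jaw": 0}, {"delta_pos": [1.74, 12.64, 0], "yaw": 0, "jaw": 0}, {"delta_pos": [-0.78, 12.98, 0], "yaw": 0, "jaw": 0}])

```text
clock: 15.4
eef_pos: [483.6, -195.2, 117.0]
tcp_rot: [-3.141, -0.004, -0.188]
contact_force: [6.1, 12.9, 5.4]
opening: 0.3
grasp_force: 27.3
```

Request:
play_rows(steps=[{"delta_pos": [-2.45, -0.64, 0], "yaw": 0, "jaw": 0}, {"delta_pos": [-4.47, -2.17, 0], "yaw": 0, "jaw": 0}, {"delta_pos": [-5.75, -4.35, 0], "yaw": 0, "jaw": 0}, {"delta_pos": [-6.1, -6.88, 0], "yaw": 0, "jaw": 0}, {"delta_pos": [-5.46, -9.33, 0], "yaw": 0, "jaw": 0}, {"delta_pos": [-3.93, -11.35, 0], "yaw": 0, "jaw": 0}, {"delta_pos": [-1.74, -12.63, 0], "yaw": 0, "jaw": 0}, {"delta_pos": [0.78, -12.98, 0], "yaw": 0, "jaw": 0}])

```text
clock: 16.2
eef_pos: [515.4, -67.7, 116.9]
tcp_rot: [3.14, -0.001, -0.184]
contact_force: [-5.9, -14.8, 7.1]
opening: 0.3
grasp_force: 28.0
```

Request:
play_rows(steps=[{"delta_pos": [2.45, 0.64, 0], "yaw": 0, "jaw": 0}, {"delta_pos": [4.47, 2.17, 0], "yaw": 0, "jaw": 0}, {"delta_pos": [5.75, 4.35, 0], "yaw": 0, "jaw": 0}, {"delta_pos": [6.1, 6.88, 0], "yaw": 0, "jaw": 0}, {"delta_pos": [5.46, 9.33, 0], "yaw": 0, "jaw": 0}, {"delta_pos": [3.93, 11.35, 0], "yaw": 0, "jaw": 0}, {"delta_pos": [1.74, 12.63, 0], "yaw": 0, "jaw": 0}, {"delta_pos": [-0.78, 12.98, 0], "yaw": 0, "jaw": 0}])

```text
clock: 17.0
eef_pos: [483.8, -195.3, 117.1]
tcp_rot: [-3.141, -0.004, -0.188]
contact_force: [6.8, 13.4, 6.0]
opening: 0.299
grasp_force: 27.6
```

```bash
python3 look.py w5
```

```text
17.0 [ 483.8 -195.3  117.1] [-3.141 -0.004 -0.188]
wrist shaft_top 0.98 [136. 274.] [ 497.1 -130.6  117. ]
wrist crank_grip 0.95 [281. 297.] [ 482.2 -195.3  131. ]
wrist mould_nose 0.72 [500. 322.] [ 375.8 -340.6   42. ]
mould cut 0.94 [[411.0, -270.0], [440.0, -292.0], [361.0, -365.0], [326.0, -345.0]]
```

View pics/w5.png

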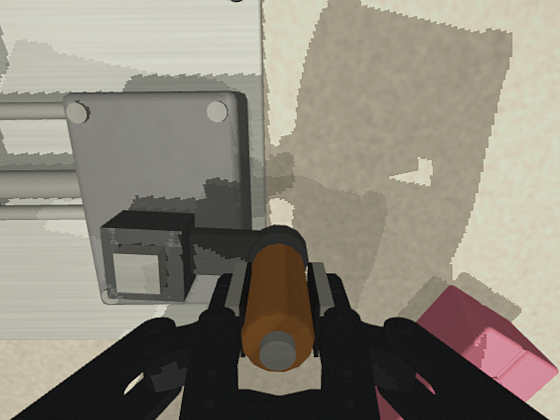

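The crank is still seated on the shaft at (136,274), with the sleeve held at (280,300) and the jaw out of view. I'll wind half a turn more and look from the left side.

Request:
play_rows(steps=[{"delta_pos": [-2.45, -0.64, 0], "yaw": 0, "jaw": 0}, {"delta_pos": [-4.47, -2.17, 0], "yaw": 0, "jaw": 0}, {"delta_pos": [-5.75, -4.35, 0], "yaw": 0, "jaw": 0}, {"delta_pos": [-6.1, -6.88, 0], "yaw": 0, "jaw": 0}, {"delta_pos": [-5.46, -9.33, 0], "yaw": 0, "jaw": 0}, {"delta_pos": [-3.93, -11.35, 0], "yaw": 0, "jaw": 0}, {"delta_pos": [-1.74, -12.63, 0], "yaw": 0, "jaw": 0}, {"delta_pos": [0.78, -12.98, 0], "yaw": 0, "jaw": 0}])

```text
clock: 18.2
eef_pos: [515.5, -67.7, 117.0]
tcp_rot: [3.14, -0.001, -0.184]
contact_force: [-5.8, -16.6, 8.2]
opening: 0.297
grasp_force: 28.4
```

```bash
python3 look.py w6
```

```text
18.2 [515.5 -67.7 117. ] [ 3.14e+00 -1.00e-03 -1.84e-01]
wrist shaft_top 0.9 [418. 288.] [ 500.1 -131.2  117. ]
wrist crank_grip 0.69 [280. 298.] [515.5 -68.8 131. ]
wrist crank_grip 0.62 [112. 171.] [581.1 -16.7 131. ]
wrist mould_tail 0.82 [ 42. 228.] [541.7  88.1  42. ]
wrist mould_tail 0.17 [116. 170.] [570.2  26.5  42. ]
mould cut 0.79 [[544.0, 94.0], [621.0, 57.0], [611.0, 10.0], [533.0, 40.0]]
mould cut 0.69 [[426.0, -199.0], [419.0, -233.0], [344.0, -238.0], [352.0, -200.0]]
```

View pics/w6.png

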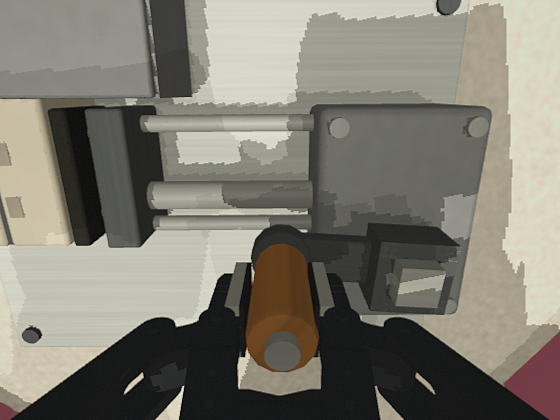

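The view shows the pad face at (60,175) right on the mould's side at about (72,175), and the crank is seated. I'll let go here, nudge the tail again to make sure it is home on the stop, and then finish winding.

Request:
play_rows(steps=[{"delta_pos": [0, 0, 0], "yaw": 0, "jaw": 70}, {"delta_pos": [0, 0, 0], "yaw": 0, "jaw": 70}, {"delta_pos": [0, 0, 0], "yaw": 0, "jaw": 70}, {"delta_pos": [0, 0, 0], "yaw": 0, "jaw": 70}, {"delta_pos": [0, 0, -4], "yaw": 0, "jaw": 70}, {"delta_pos": [0, 0, -8], "yaw": 0, "jaw": 70}, {"delta_pos": [-2, -4, -9], "yaw": 0, "jaw": 70}, {"delta_pos": [-4, -8, -9], "yaw": 0, "jaw": 40}])

```text
clock: 19.4
eef_pos: [491.3, 18.7, 207.8]
tcp_rot: [-3.141, -0.004, -0.189]
contact_force: [0.8, 0.6, -0.4]
opening: 0.547
grasp_force: 0.0
```

Request:
play_rows(steps=[{"delta_pos": [-2.6, -4, 0], "yaw": 0, "jaw": 10}, {"delta_pos": [-2.6, -7.2, 0], "yaw": 0, "jaw": 10}, {"delta_pos": [-2.6, -7.2, 4], "yaw": 0, "jaw": 10}, {"delta_pos": [-2.6, -7.2, 8], "yaw": 0, "jaw": 10}, {"delta_pos": [-2.6, -7.2, 12], "yaw": 0, "jaw": 10}, {"delta_pos": [-2.6, -7.2, 15], "yaw": 0, "jaw": 10}, {"delta_pos": [-2.6, -7.2, 16.4], "yaw": 0, "jaw": 10}, {"delta_pos": [-2.6, -7.2, 16.4], "yaw": 0, "jaw": 10}])

```text
clock: 20.2
eef_pos: [476.1, 93.7, 39.6]
tcp_rot: [3.14, 0.004, -0.186]
contact_force: [0.1, -0.5, 0.7]
opening: 0.099
grasp_force: 0.0
```

Request:
play_rows(steps=[{"delta_pos": [1.5, 0, 0], "yaw": 0, "jaw": 10}, {"delta_pos": [3, 0, 0], "yaw": 0, "jaw": 10}, {"delta_pos": [4, 0, 0], "yaw": 0, "jaw": 10}, {"delta_pos": [4.4, 0, 0], "yaw": 0, "jaw": 10}, {"delta_pos": [4.6, 0, 0], "yaw": 0, "jaw": 10}, {"delta_pos": [4.8, 0, 0], "yaw": 0, "jaw": 10}, {"delta_pos": [4.8, 0, 0], "yaw": 0, "jaw": 10}, {"delta_pos": [4.8, 0, 0], "yaw": 0, "jaw": 10}])

```text
clock: 21.0
eef_pos: [524.7, 85.2, 41.6]
tcp_rot: [3.141, 0.0, -0.186]
contact_force: [1.0, 0.3, 0.4]
opening: 0.098
grasp_force: 0.0
```

Request:
play_rows(steps=[{"delta_pos": [0.1, 0, 0], "yaw": 0, "jaw": 10}, {"delta_pos": [0.2, 0, 0], "yaw": 0, "jaw": 10}, {"delta_pos": [0.3, 0, 0], "yaw": 0, "jaw": 10}, {"delta_pos": [0.4, 0, 0], "yaw": 0, "jaw": 10}, {"delta_pos": [0.5, 0, 0], "yaw": 0, "jaw": 10}, {"delta_pos": [0.5, 0, 0], "yaw": 0, "jaw": 10}, {"delta_pos": [0.5, 0, 0], "yaw": 0, "jaw": 10}, {"delta_pos": [0.5, 0, 0], "yaw": 0, "jaw": 10}])

```text
clock: 21.8
eef_pos: [528.1, 84.4, 41.3]
tcp_rot: [3.141, 0.004, -0.186]
contact_force: [-5.9, 2.8, 4.5]
opening: 0.098
grasp_force: 3.4
```

Request:
play_rows(steps=[{"delta_pos": [0.1, 0, 0], "yaw": 0, "jaw": 10}, {"delta_pos": [0.2, 0, 0], "yaw": 0, "jaw": 10}, {"delta_pos": [0.3, 0, 0], "yaw": 0, "jaw": 10}, {"delta_pos": [0.4, 0, 0], "yaw": 0, "jaw": 10}, {"delta_pos": [0.4, 0, 0], "yaw": 0, "jaw": 10}, {"delta_pos": [0.4, 0, 0], "yaw": 0, "jaw": 10}, {"delta_pos": [0.4, 0, 0], "yaw": 0, "jaw": 10}, {"delta_pos": [0.4, 0, 0], "yaw": 0, "jaw": 10}])

```text
clock: 22.6
eef_pos: [528.0, 84.0, 40.7]
tcp_rot: [3.14, 0.011, -0.187]
contact_force: [-19.3, 8.2, 11.7]
opening: 0.102
grasp_force: 10.1
```

Home again with no travel, so the mould stayed on the stop. Now back to the crank.

Request:
play_rows(steps=[{"delta_pos": [-2, 0, 0], "yaw": 0, "jaw": 10}, {"delta_pos": [-5, 0, 0], "yaw": 0, "jaw": 10}, {"delta_pos": [-6, 0, -4], "yaw": 0, "jaw": 10}, {"delta_pos": [-6, 0, -9], "yaw": 0, "jaw": 70}, {"delta_pos": [-6, 0, -14], "yaw": 0, "jaw": 70}, {"delta_pos": [-6, 0, -17], "yaw": 0, "jaw": 70}, {"delta_pos": [-4, 4, -17], "yaw": 0, "jaw": 70}, {"delta_pos": [-2, 8, -17], "yaw": 0, "jaw": 70}])

```text
clock: 23.4
eef_pos: [500.7, 8.4, 213.5]
tcp_rot: [-3.141, -0.004, -0.183]
contact_force: [0.8, -0.4, -0.2]
opening: 0.704
grasp_force: 0.0
```

Request:
play_rows(steps=[{"delta_pos": [1.5, 4, 0], "yaw": 0, "jaw": 70}, {"delta_pos": [2.8, 7.2, 0], "yaw": 0, "jaw": 70}, {"delta_pos": [2.8, 7.2, 0], "yaw": 0, "jaw": 70}, {"delta_pos": [2.8, 7.2, 0], "yaw": 0, "jaw": 70}, {"delta_pos": [2.8, 7.2, 0], "yaw": 0, "jaw": 70}, {"delta_pos": [2.8, 7.2, 0], "yaw": 0, "jaw": 70}, {"delta_pos": [2.8, 7.2, 0], "yaw": 0, "jaw": 70}, {"delta_pos": [2.8, 7.2, 0], "yaw": 0, "jaw": 70}])

```text
clock: 24.2
eef_pos: [513.6, -66.7, 211.7]
tcp_rot: [-3.142, 0.0, -0.185]
contact_force: [0.3, 0.2, -0.3]
opening: 0.703
grasp_force: 0.0
```

```bash
python3 look.py w7 | grep -E "^[0-9]|crank|shaft"
```

```text
24.2 [513.6 -66.7 211.7] [-3.142  0.    -0.185]
wrist shaft_top 0.91 [368. 216.] [ 498.7 -129.8  117. ]
wrist crank_grip 0.82 [282. 219.] [513.5 -69.3 131. ]
```

Request:
play_rows(steps=[{"delta_pos": [0.1, 0.1, 4], "yaw": 0, "jaw": 70}, {"delta_pos": [0.1, 0.1, 7.5], "yaw": 0, "jaw": 70}, {"delta_pos": [0.1, 0.1, 9.5], "yaw": 0, "jaw": 70}, {"delta_pos": [0.1, 0.1, 9.5], "yaw": 0, "jaw": 0}, {"delta_pos": [0.1, 0.1, 9.5], "yaw": 0, "jaw": 0}, {"delta_pos": [0.1, 0.1, 9.5], "yaw": 0, "jaw": 0}, {"delta_pos": [0.1, 0.1, 9.5], "yaw": 0, "jaw": 0}, {"delta_pos": [0.1, 0.1, 9.5], "yaw": 0, "jaw": 0}], grip_force=25)

```text
clock: 25.4
eef_pos: [515.1, -68.6, 117.6]
tcp_rot: [-3.141, -0.002, -0.186]
contact_force: [0.3, -1.4, 1.2]
opening: 0.297
grasp_force: 25.5
```

Request:
play_rows(steps=[{"delta_pos": [1.25, 0.2, 0], "yaw": 0, "jaw": 0}, {"delta_pos": [2.45, 0.64, 0], "yaw": 0, "jaw": 0}, {"delta_pos": [3.5, 1.3, 0], "yaw": 0, "jaw": 0}, {"delta_pos": [4.45, 2.17, 0], "yaw": 0, "jaw": 0}, {"delta_pos": [5.2, 3.2, 0], "yaw": 0, "jaw": 0}, {"delta_pos": [5.75, 4.35, 0], "yaw": 0, "jaw": 0}, {"delta_pos": [6.05, 5.6, 0], "yaw": 0, "jaw": 0}, {"delta_pos": [6.1, 6.88, 0], "yaw": 0, "jaw": 0}])

```text
clock: 26.2
eef_pos: [561.3, -148.0, 117.0]
tcp_rot: [-3.141, 0.002, -0.187]
contact_force: [-7.9, 4.6, 9.5]
opening: 0.301
grasp_force: 26.3
```

Request:
play_rows(steps=[{"delta_pos": [-0.2, 1.2, 0], "yaw": 0, "jaw": 0}, {"delta_pos": [-0.64, 2.45, 0], "yaw": 0, "jaw": 0}, {"delta_pos": [-1.3, 3.5, 0], "yaw": 0, "jaw": 0}, {"delta_pos": [-2.17, 4.47, 0], "yaw": 0, "jaw": 0}, {"delta_pos": [-3.2, 5.2, 0], "yaw": 0, "jaw": 0}, {"delta_pos": [-4.36, 5.75, 0], "yaw": 0, "jaw": 0}, {"delta_pos": [-5.6, 6.0, 0], "yaw": 0, "jaw": 0}, {"delta_pos": [-6.88, 6.05, 0], "yaw": 0, "jaw": 0}])

```text
clock: 27.0
eef_pos: [484.5, -195.1, 117.5]
tcp_rot: [3.141, -0.004, -0.187]
contact_force: [3.2, 3.4, 2.8]
opening: 0.298
grasp_force: 25.8
```

Request:
play_rows(steps=[{"delta_pos": [-1.2, -0.2, 0], "yaw": 0, "jaw": 0}, {"delta_pos": [-2.45, -0.64, 0], "yaw": 0, "jaw": 0}, {"delta_pos": [-3.5, -1.3, 0], "yaw": 0, "jaw": 0}, {"delta_pos": [-4.47, -2.17, 0], "yaw": 0, "jaw": 0}, {"delta_pos": [-4.47, -2.17, 0], "yaw": 0, "jaw": 0}, {"delta_pos": [-4.47, -2.17, 0], "yaw": 0, "jaw": 0}, {"delta_pos": [-4.47, -2.17, 0], "yaw": 0, "jaw": 0}, {"delta_pos": [-4.47, -2.17, 0], "yaw": 0, "jaw": 0}])

```text
clock: 27.8
eef_pos: [442.4, -165.2, 117.3]
tcp_rot: [3.14, 0.001, -0.186]
contact_force: [-5.0, -2.1, 12.3]
opening: 0.3
grasp_force: 26.5
```

Request:
play_rows(steps=[{"delta_pos": [-0.4, -0.5, 0], "yaw": 0, "jaw": 0}, {"delta_pos": [-0.75, -1.05, 0], "yaw": 0, "jaw": 0}, {"delta_pos": [-1.05, -1.6, 0], "yaw": 0, "jaw": 0}, {"delta_pos": [-1.28, -2.2, 0], "yaw": 0, "jaw": 0}, {"delta_pos": [-1.45, -2.8, 0], "yaw": 0, "jaw": 0}, {"delta_pos": [-1.55, -3.4, 0], "yaw": 0, "jaw": 0}, {"delta_pos": [-1.6, -4.0, 0], "yaw": 0, "jaw": 0}, {"delta_pos": [-1.63, -4.3, 0], "yaw": 0, "jaw": 0}])

```text
clock: 28.6
eef_pos: [433.9, -119.5, 117.1]
tcp_rot: [3.141, 0.002, -0.186]
contact_force: [-7.2, -1.6, 13.5]
opening: 0.297
grasp_force: 26.8
```

About 3.5 turns in all, so the pad should be pushed back at least 7 mm. I'll release, lift and look.

Request:
play_rows(steps=[{"delta_pos": [0, 0, 0], "yaw": 0, "jaw": 75}, {"delta_pos": [0, 0, 0], "yaw": 0, "jaw": 75}, {"delta_pos": [0, 0, 0], "yaw": 0, "jaw": 75}, {"delta_pos": [0, 0, 0], "yaw": 0, "jaw": 75}, {"delta_pos": [0, 0, -4], "yaw": 0, "jaw": 75}, {"delta_pos": [0, 0, -8], "yaw": 0, "jaw": 75}, {"delta_pos": [1, -4, -10], "yaw": 0, "jaw": 75}, {"delta_pos": [1, -8, -10], "yaw": 0, "jaw": 75}])

```text
clock: 29.4
eef_pos: [462.6, -42.7, 220.1]
tcp_rot: [-3.141, -0.007, -0.189]
contact_force: [0.4, -0.6, -0.1]
opening: 0.748
grasp_force: 0.0
```

```bash
python3 look.py w8
```

```text
29.4 [462.6 -42.7 220.1] [-3.141 -0.007 -0.189]
wrist hood_mouth 0.7 [112.  18.] [611.5  51.4  86. ]
wrist fence_end 0.78 [ 53. 138.] [539.7 129.6  74. ]
wrist shaft_top 0.56 [395. 141.] [ 494.3 -129.6  117. ]
wrist crank_grip 0.96 [389. 234.] [ 432.1 -116.5  131. ]
wrist crank_grip 0.27 [112.  18.] [597.8  29.8 131. ]
wrist mould_nose 0.57 [ 66. 316.] [359.9 206.5  42. ]
wrist mould_tail 0.88 [ 16. 382.] [286.6 296.8  42. ]
wrist mould_tail 0.83 [506. 302.] [ 289.4 -254.3   42. ]
mould cut 0.9 [[347.0, -204.0], [418.0, -271.0], [341.0, -341.0], [256.0, -275.0]]
mould cut 0.86 [[625.0, 108.0], [610.0, 24.0], [528.0, 49.0], [545.0, 142.0]]
```

View pics/w8.png

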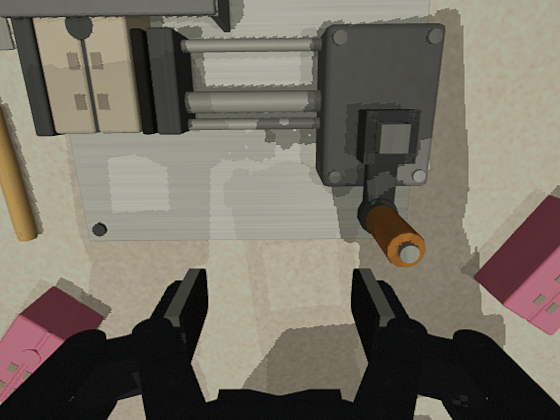

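The mould lies flush between the fence (45,80) and the pad (145,80). The pad is pressed back almost onto the jaw, and the crank is seated with the gripper clear. I'll check the knob height, then hand in.

```bash
python3 - <<'E'
from h import *
p,d=vision.grab_frame("wrist");T=vision.calibration("wrist");E=np.array(T["extrinsics"])
q=np.linalg.solve(T["mtx"],[408,254,1])*d[254,408];z=(E[:3,:3]@q+E[:3,3])[2];print(z)
if z<167: print(r.sign_off())
E
```

```text
165.5040932051365
the job is handed in; nothing more can be done
None
```

The mould is against the hidden stop and pinned to the fence by the pad. I wound about 3.5 turns, which I work out pushes the pad back at least 7 mm, and the crank is still down on its shaft. The gripper is clear, and I handed the job in at about 29.5 s.

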